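# Hold the bag clip open on the lot card

### The job

Swing the keeper bar of the sample rack fully shut past its click so that the two sample pots are locked in, then take the grey bag clip by its handles, squeeze it wide open and bring it down over the middle of the lot card's top edge, one jaw lip well down on each side and neither touching the card. Finish while still holding the clip there squeezed open, so that a colleague can slip a label in: do not let it close or let go. Leave the pots in their places and everything else on the table alone.

Things in the scene. Friction and masses are not known exactly. Their poses are not given: they have to be found in the camera images.
- rack: steel sample rack fixed to the table. Origin on the table top; local z up, local -x is its front. Base plate 10 mm thick, x -100 to +50 mm, y -115 to +115 mm. Two clear pots stand on it at x 0, y +32 and -32 mm, behind the keeper bar, between low fences that rise to 32 mm. The lot card stands at the back, at x +40 mm.
- card_top (a point): middle of the top edge of the lot card, a stiff plain brown card fixed upright at the back of the rack: 4 mm thick (local x), 110 mm wide (local y), top edge 140 mm above the table. Axes parallel to those of the rack, z up. The card is free of obstacles from its top down to 62 mm above the table.
- keeper_hinge (a point): point on the vertical hinge axis of the keeper bar (rack x -65, y +85 mm, 36 mm above the table); axes parallel to those of the rack. In the rack's frame the finger post is at the hinge plus 145 mm times (-sin q, -cos q), q being the joint value.
- keeper (a joint): angle of the keeper bar, rad: 0 is shut (along the rack's front, from the hinge towards local -y); grows as the free end swings out to the front, to at most 1.2. It stays where it is left (light friction). A sprung ball detent is ridden over between about 0.16 and 0.05 (some 2 to 4 N at the finger post); past it the bar stays shut against a stop at 0.
- keeper_post (a point): centre of the top of the keeper bar's upright black finger post: 14 mm in diameter, top 94 mm above the table, rising 52 mm out of the bar (bar 12 mm tall, its top 42 mm above the table), 145 mm from the hinge. It can be pinched from above or pushed. When shut, the nearest pot is 35 mm behind it.
- clip: tall grey plastic bag clip standing on its closed lips, two flat handles flaring up in a V. Origin under the middle of the closed lips; x along lips and pivot pin; y the way the handles are squeezed and the jaws part; z up. The frame is the +y lever's: it leans by half the opening. Lips 60 mm long, 12 tall, 22 thick together; handles 32 mm wide, 84 mm high, 48 mm over their backs at the top; about 85 g.
- clip_b (a joint): opening of the clip, rad between its two levers: 0 lips shut, 0.6 fully open against a stop (lips then 25 mm apart, the handles upright and parallel, 22 mm over their flat backs). A spring shuts it: squeezing the handles takes about 4 N to begin and 7 to 10 N at the stop. A grip of 20 N opens it fully.
- lip_a (a point): lower inner edge of the +y jaw lip, middle of its length (with the clip's own axes; the lowest point of the jaw's inner face)
- lip_b (a point): the same on the -y jaw lip
- clip_pivot (a point): middle of the clip's pivot pin, 42 mm above the lips
- pot0: clear lidded sample pot in the rack, 44 mm in diameter, 52 mm tall, standing on the 10 mm plate; origin under its centre
- pot1: the other pot, alike
- jar: amber glass jar with paper band, 70 mm in diameter, 100 mm tall; leave alone
- scoop: small steel scoop, cup 60 mm wide and 35 mm tall with a 85 mm handle towards its -x; leave alone
- brush: hand brush lying along its x axis, about 200 mm long, 42 mm wide, 20 mm tall; leave alone
- stick: flat white stick-shaped bag clip lying on the table, 105 by 20 by 12 mm; leave alone
- bowl: small steel bowl, 90 mm wide, 40 mm tall; leave alone

How it is judged:
On the way, in this order (a step that is already met when the one before it is completed fails the run):
1. the keeper bar is shut past its detent (value of joint keeper below 0.05 rad), for 0.2 s.
2. the clip is squeezed open in the fingers and lifted (height (world z) of clip_pivot above 0.1 m and value of joint clip_b above 0.3 rad and contact force between clip and the fingers above 2 N), for 0.2 s.
At the end, for the whole second after the job is handed in: Keeper below 0.05 rad. Fingers hold the clip open (over 0.3 rad), still, astride the card, touching neither card nor rack: lips 6 to 36 mm below its top edge, one each side, 2 mm or more off its faces, within 30 mm of the middle, parallel within 0.26 rad, level within 0.2 rad (value of joint keeper below 0.05 rad and value of joint clip_b above 0.3 rad and ((x of lip_a in the frame of card_top above 0.004 m and x of lip_b in the frame of card_top below -0.004 m) or (x of lip_b in the frame of card_top above 0.004 m and x of lip_a in the frame of card_top below -0.004 m)) and z of lip_a in the frame of card_top between -0.036 and -0.006 m and y of lip_a in the frame of card_top between -0.03 and 0.03 m and z of lip_b in the frame of card_top between -0.036 and -0.006 m and y of lip_b in the frame of card_top between -0.03 and 0.03 m and angle between the x axis of clip and the y axis of card_top, either way round below 0.26 rad and angle between clip's own x axis and vertical between 1.37 and 1.77 rad and contact force between clip and the fingers above 2 N and contact force between clip and rack below 0.3 N and linear speed of clip below 0.03 m/s); the arm keeps its last pose, push and grip.
It fails at once if a sample pot is knocked out of its place (moved over 25 mm) (distance of any of pot0, pot1 from where it was at the start of the episode above 0.025 m).
It fails at once if another thing on the table is disturbed (moved over 40 mm) (distance of any of jar, scoop, brush, stick, bowl from where it was at the start of the episode above 0.04 m).
It also fails if it takes over 51 s, if anything falls off the work surface, if the arm or the gripper's body presses on something with over 40 N, if the wrist force passes 120 N, or if a joint passes its speed limit or range.

### The arm

A 6-joint arm with a two-finger parallel gripper is mounted at the origin on the work surface. World frame = base frame: x ahead of the robot, y to its left, z up, the work surface at z = 0. Lengths are in m, angles in rad, forces in N, time in s.
With the tool pointing down it reaches from about 0.15 to 0.775 m from the base axis. Payload 6.1 kg.
Tool frame: the origin (TCP) lies at the very end of the fingers, on their centre line; the grasp point (between the pads) lies 19 mm behind it; z points along the fingers, y is the direction in which the jaws open and shut (so a half turn about z gives the same grasp; the last joint's range is limited). The gripper opens to 85 mm and grips with 20 to 120 N. Pads are 22 mm wide; open, the fingers measure 114 mm over their backs; the gripper's body (76 mm by 85 mm) begins 54 mm behind the grasp point. The pads swing forward as they close: fully open they stand 13 mm farther back than shut.
Start: joints at [-1.246, 0.126, -0.04, 1.405, 0, 1.571], TCP at [0.168, -0.498, 0.231] pointing down, gripper open.
Joint ranges: [-2.72, 2.72], [-0.95, 1.95], [-1.27, 1.35], [-1.78, 2.02], [-1.46, 1.47], [-3.14, 3.14]. Speed limits (rad/s): [2.39, 2.39, 3.01, 3.14, 3.14, 3.14].

### API

Orientations are given as a unit quaternion [x, y, z, w].
In Python, from plant import env gives the robot as it stands.
- The arm moves only by the tool jog_arm, never from a script. Its argument "series" is a list of rows, each a list of 3 entries, a list of its own where there are three numbers: the opening, from 0 (shut) to 1 (fully open), then the shift along the tool's x, y, z in m, then the turn, a rotation vector about the tool's x, y, z in rad. A call has 1 to 12 rows; each row is the pose to reach, as a shift and turn from the pose commanded when the call began, along the tool's axes at that moment; what a row does not reach only later rows make up. A row lasts 1/10 s, in which the tool goes at most 50 mm and 8.59 degrees, less where a joint would pass 70% of its speed; a pose out of reach is approached as far as the arm can. A call with a gripper value outside its range is refused whole. The fingers move at their own pace and stop on an object; "squeeze" is the grip in N (left out, the last holds). Time passes only in rows, so rows that repeat a pose let the fingers close. It gives the time, the measured TCP pose, the force and the opening at its end, in the units of the state.
- env.get_obs(): the state, without advancing time (a new reading comes with each control period).
- env.read_camera(name): name is "scene" or "top" or "wrist"; returns a dict with "img" (420x560x3 uint8, red, green, blue), "vertical_fov" (degrees; the focal length in pixels is half the picture's height over the tangent of half this angle, whatever the lens; pixels are square), "cx", "cy" (the principal point, pixels), "R" (3x3) and "t" (3): a world point X has camera coordinates R X + t. Camera axes: x right, y down, z forward; pixel columns grow to the right and rows downward; lengths in m; the calibration is good to about 2 mm. A picture is of the moment at which its call begins. There is no depth.
- env.sign_off(): hands the job in, once; it reports no verdict.
The state is a dict: "clock": time; "q": joint angles; "joint_velocities": joint speeds; "tau": joint torques, N m; "tool_pos": TCP position; "eef_rot": TCP orientation; "contact_force": force on the tool from outside, world axes, zero at the start; "ft_torque": the same for the moment, N m; "grip_width": finger opening in m.
Only numpy, scipy, OpenCV 4.12 (cv2) and the standard library are available. Lean on these libraries where they do the work, as an engineer would, in place of code of your own. Each camera call takes 0.05 s, during which the arm holds its last target.

## Working session

There is one attempt and no reset: what is moved stays moved. The work goes in short steps, Python scripts to look and compute and a tool call to move; the robot and the scene stay as the last step left them, time stands still between calls to the robot, and variables do not carry over. Pictures are saved under pics/ and viewed, and the job is handed in when it is done.

Besides the shell and the picture viewer there is one more tool, called after ">>>" as name([rows], argument=value, ...), one row to a line, values as JSON. jog_arm: Moves the arm, as the interface text tells. Its arguments: {"type":"object","properties":{"series":{"type":"array","items":{"type":"array"}},"squeeze":{"type":"number"}},"required":["series"]}

```bash
mkdir -p pics; ls; cat > h.py <<'E'
import numpy as np, cv2
from plant import env
def snap(n,tag):
    c=env.read_camera(n); cv2.imwrite(f'pics/{tag}.png',cv2.cvtColor(c['img'],cv2.COLOR_RGB2BGR))
    np.savez(f'pics/{tag}.npz',**{k:np.array(v) for k,v in c.items()}); return c
def load(tag):
    d=np.load(f'pics/{tag}.npz'); return {k:d[k] for k in d}
def foc(c): return c['img'].shape[0]/2/np.tan(np.radians(float(c['vertical_fov']))/2)
def ray(c,u,v):
    f=foc(c); d=np.array([(u-c['cx'])/f,(v-c['cy'])/f,1.]); R=np.array(c['R']);t=np.array(c['t'])
    o=-R.T@t; d=R.T@d; return o,d/np.linalg.norm(d)
def plane(c,u,v,z):
    o,d=ray(c,u,v); return o+d*(z-o[2])/d[2]
def tri(*cs):
    A=np.zeros((3,3));b=np.zeros(3)
    for c,u,v in cs:
        o,d=ray(c,u,v);P=np.eye(3)-np.outer(d,d);A+=P;b+=P@o
    X=np.linalg.solve(A,b)
    return X,[np.linalg.norm((np.eye(3)-np.outer(ray(*k)[1],ray(*k)[1]))@(X-ray(*k)[0])) for k in cs]
def proj(c,X):
    p=np.array(c['R'])@np.array(X)+np.array(c['t']); f=foc(c); return p[:2]/p[2]*f+[c['cx'],c['cy']]
E
python3 - <<'E'
from h import *
np.set_printoptions(precision=4,suppress=True)
print(env.get_obs())
for n in('scene','top','wrist'):
    c=snap(n,n+'0'); print(n,foc(c),c['cx'],c['cy'],c['R'],c['t'],[k for k in c])
E
```

```text
pics
{'clock': 0.0, 'q': array([-1.246 ,  0.1264, -0.0406,  1.4054,  0.    ,  1.5708]), 'joint_velocities': array([-0.0007,  0.0008, -0.0002, -0.001 ,  0.0012, -0.0009]), 'tau': array([  0.001 , -43.5909,  35.2928,   0.0169,  -0.0001,  -0.    ]), 'tool_pos': array([ 0.1674, -0.4972,  0.2305]), 'eef_rot': array([ 0.9868,  0.1617, -0.0001, -0.0008]), 'contact_force': array([ 0.1875,  0.1509, -0.293 ]), 'ft_torque': array([-0.0007,  0.0391, -0.0125]), 'grip_width': 0.085068573033331}
scene 495.9779749874704 274.1691007871118 210.5759215972028 [[ 0.8733  0.4871 -0.0114]
 [ 0.2495 -0.4671 -0.8483]
 [-0.4185  0.7379 -0.5295]] [-0.5385 -0.0872  1.8328] ['img', 'vertical_fov', 'cx', 'cy', 'R', 't']
top 527.6638139895023 280.76241001574726 210.78133689008612 [[ 0.0073 -0.9999 -0.0075]
 [-0.9857 -0.0059 -0.1686]
 [ 0.1686  0.0086 -0.9856]] [-0.0516  0.6436  1.3069] ['img', 'vertical_fov', 'cx', 'cy', 'R', 't']
wrist 375.8066202398163 276.6066076631773 210.73435727512103 [[ 0.3194 -0.9476 -0.0018]
 [-0.8979 -0.3032  0.319 ]
 [-0.3028 -0.1003 -0.9478]] [-0.5251 -0.0411  0.3808] ['img', 'vertical_fov', 'cx', 'cy', 'R', 't']
```

View pics/scene0.png

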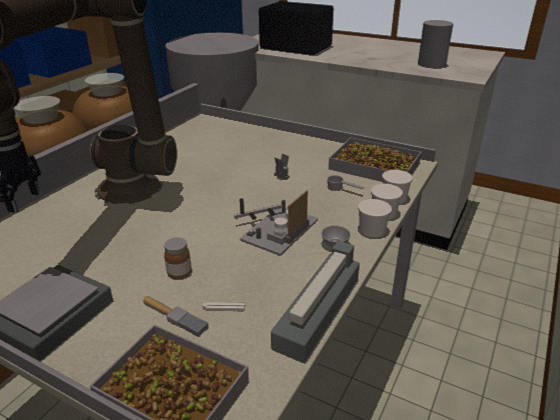

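View pics/top0.png

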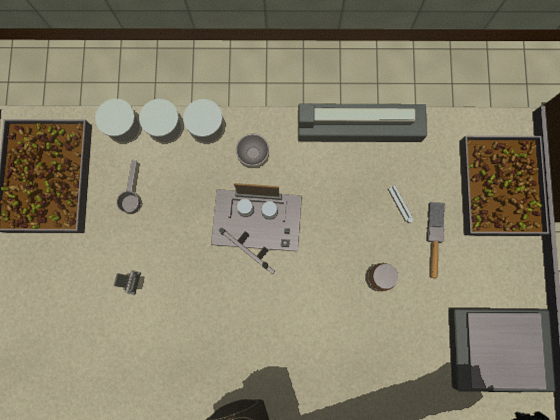

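View pics/wrist0.png

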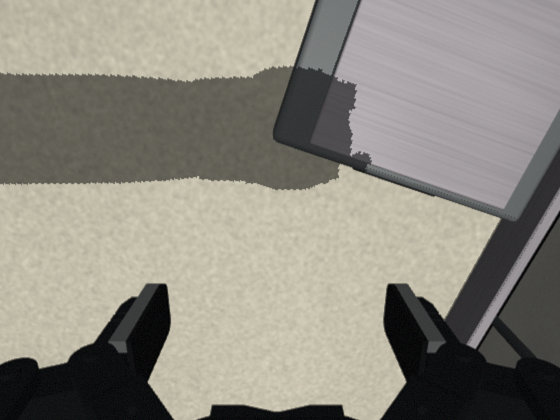

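The scene view has the rack at about (285,225) and the clip at about (282,165). In the top view the rack is at about (257,220), with the bar swung out from (222,231) to (271,270), and the clip at (128,282). I'll enlarge both.

```bash
python3 - <<'E'
import cv2
t=cv2.imread('pics/top0.png');s=cv2.imread('pics/scene0.png')
cv2.imwrite('pics/t_rack.png',cv2.resize(t[175:285,200:320],None,fx=5,fy=5,interpolation=cv2.INTER_CUBIC))
cv2.imwrite('pics/s_rack.png',cv2.resize(s[185:255,225:325],None,fx=7,fy=7,interpolation=cv2.INTER_CUBIC))
a=cv2.resize(t[260:305,100:160],None,fx=6,fy=6,interpolation=cv2.INTER_CUBIC);b=cv2.resize(s[145:190,255:315],None,fx=6,fy=6,interpolation=cv2.INTER_CUBIC)
cv2.imwrite('pics/clip0.png',cv2.hconcat([a,b]))
E
```

```text
(no output)
```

View pics/t_rack.png

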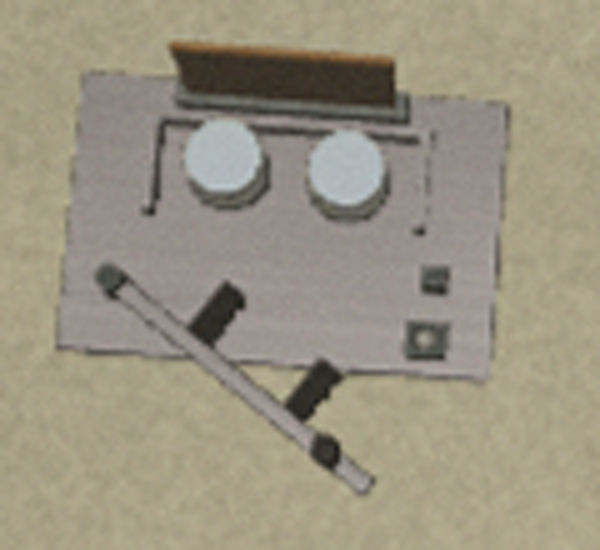

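View pics/s_rack.png

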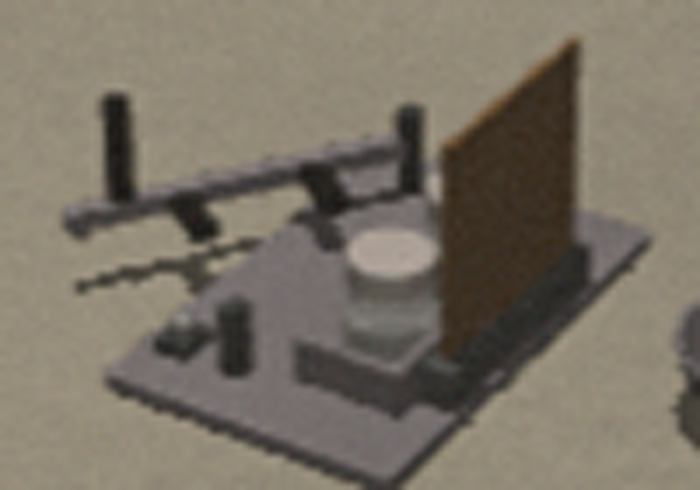

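View pics/clip0.png

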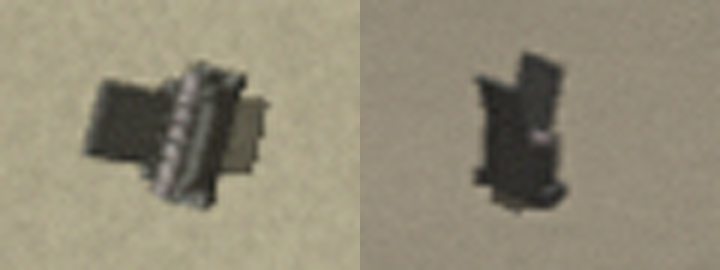

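```bash
python3 - <<'E'
from h import *
np.set_printoptions(precision=4,suppress=True)
t=load('top0');s=load('scene0')
T=lambda x,y:(t,(x+.5)/5-.5+200,(y+.5)/5-.5+175)
S=lambda x,y:(s,(x+.5)/7-.5+225,(y+.5)/7-.5+185)
print('post',tri(T(325,443),S(116,98)))
print('hingepost',tri(T(108,270),S(410,110)))
print('cardL?',tri(T(170,44),S(578,40)), tri(T(395,62),S(445,146)))
for p in [(85,73),(508,105),(488,378),(60,347)]: print('plate top corner',plane(*T(*p),.01))
for p in [(650,240),(392,482),(108,378)]: print('S corner',plane(*S(*p),.01))
for p in [(225,155),(347,167)]: print('pot lid',plane(*T(*p),.062))
T=lambda x,y:(t,(x+.5)/6-.5+100,(y+.5)/6-.5+260)
S=lambda x,y:(s,(x-360+.5)/6-.5+255,(y+.5)/6-.5+145)
print('clip handles z=.084')
for p in [(102,80),(88,155),(268,97),(250,172)]: print(plane(*T(*p),.084))
for p in [(478,77),(525,53),(565,67)]: print('S',plane(*S(*p),.084))
for p in [(200,65),(243,75),(155,190),(210,207)]: print('low T z.012',plane(*T(*p),.012))
for p in [(478,182),(525,208),(565,190)]: print('S z0',plane(*S(*p),.0))
E
```

```text
post (array([ 0.5051, -0.0095,  0.0958]), [np.float64(0.0009610182740167163), np.float64(0.0009610182740167277)])
hingepost (array([0.5951, 0.1041, 0.0553]), [np.float64(0.001738509060835923), np.float64(0.0017385090608359238)])
cardL? (array([0.6966, 0.0675, 0.1382]), [np.float64(0.00019269457352351498), np.float64(0.00019269457352349989)]) (array([ 0.6882, -0.0423,  0.1405]), [np.float64(0.0002998753991087727), np.float64(0.0002998753991087804)])
plate top corner [0.7094 0.1259 0.01  ]
plate top corner [ 0.6932 -0.1014  0.01  ]
plate top corner [ 0.5466 -0.091   0.01  ]
plate top corner [0.5615 0.135  0.01  ]
S corner [0.7125 0.118  0.01  ]
S corner [ 0.6959 -0.1031  0.01  ]
S corner [ 0.5497 -0.0957  0.01  ]
pot lid [0.6556 0.0457 0.062 ]
pot lid [ 0.6498 -0.0172  0.062 ]
clip handles z=.084
[0.4802 0.3583 0.084 ]
[0.4495 0.3622 0.084 ]
[0.4737 0.2892 0.084 ]
[0.443  0.2951 0.084 ]
S [0.4407 0.3181 0.084 ]
S [0.4501 0.3619 0.084 ]
S [0.4816 0.3557 0.084 ]
low T z.012 [0.4906 0.3387 0.012 ]
low T z.012 [0.4864 0.3197 0.012 ]
low T z.012 [0.4366 0.3553 0.012 ]
low T z.012 [0.4295 0.3311 0.012 ]
S z0 [0.4299 0.3355 0.    ]
S z0 [0.473  0.3189 0.    ]
S z0 [0.484  0.3519 0.    ]
```

Cross-checks agree: the post is at z 0.096 against 0.094, the card top at 0.139 against 0.140, hinge to post is 145 mm, and the rack yaw is about -0.07 with keeper q about 0.60. Next I'll move above the front of the post and take a wrist picture.

```bash
cat >> h.py <<'E'
from scipy.spatial.transform import Rotation as Rn
def plan(goal,a,o=None):
    """shift (tool axes now) and turn for TCP goal (world), tool down with tool x at world angle a"""
    o=o or env.get_obs(); R=Rn.from_quat(o['eef_rot']); p=o['tool_pos']
    G=Rn.from_matrix(np.array([[np.cos(a),np.sin(a),0],[np.sin(a),-np.cos(a),0],[0,0,-1.]]))
    return R.inv().apply(np.array(goal)-p), (R.inv()*G).as_rotvec()
def say(goal,a):
    s,r=plan(goal,a); print('shift',np.round(s,4),'turn',np.round(r,4))
E
python3 - <<'E'
from h import *
say([.455,.022,.231],-.4)
E
```

```text
shift [ 4.382e-01 -4.003e-01  2.000e-04] turn [-1.200e-03  4.000e-04  7.248e-01]
```

>>> jog_arm([
  [0, [0.438, -0.4, 0], [0, 0, 0.725]],
  [0, [0.438, -0.4, 0], [0, 0, 0.725]],
  [0, [0.438, -0.4, 0], [0, 0, 0.725]],
  [0, [0.438, -0.4, 0], [0, 0, 0.725]],
  [0, [0.438, -0.4, 0], [0, 0, 0.725]],
  [0, [0.438, -0.4, 0], [0, 0, 0.725]],
  [0, [0.438, -0.4, 0], [0, 0, 0.725]],
  [0, [0.438, -0.4, 0], [0, 0, 0.725]],
  [0, [0.438, -0.4, 0], [0, 0, 0.725]],
  [0, [0.438, -0.4, 0], [0, 0, 0.725]],
  [0, [0.438, -0.4, 0], [0, 0, 0.725]],
  [0, [0.438, -0.4, 0], [0, 0, 0.725]],
], squeeze=20)

```text
clock: 1.35
tool_pos: [0.3903, -0.1296, 0.2311]
eef_rot: [0.985, -0.172, 0.002, -0.018]
contact_force: [-0.0, -0.0, 0.8]
grip_width: 0.0001
```

>>> jog_arm([
  [0, [0, 0, 0], [0, 0, 0]],
  [0, [0, 0, 0], [0, 0, 0]],
])

```text
clock: 1.55
tool_pos: [0.3896, -0.1301, 0.2312]
eef_rot: [0.985, -0.173, 0.002, -0.018]
contact_force: [-0.1, 0.7, -1.3]
grip_width: -0.0
```

```bash
python3 - <<'E'
from h import *
np.set_printoptions(precision=4,suppress=True)
o=env.get_obs();print(o)
c=snap('wrist','w1')
for n,p in dict(post=[.5051,-.0095,.0958],shut=[.5843,-.0401,.094],card=[.6925,.0127,.14]).items(): print(n,proj(c,p))
say([.479,.011,.056],-.4)
E
```

```text
{'clock': 1.55, 'q': array([-0.3486, -0.0887, -0.2594,  1.4018,  0.0367,  3.1407]), 'joint_velocities': array([ 0.0011, -0.0087, -0.0027,  0.0005,  0.0002,  0.0007]), 'tau': array([  0.2381, -29.2034,  35.3845,  -0.0457,   0.1277,   0.0008]), 'tool_pos': array([ 0.3896, -0.1301,  0.2312]), 'eef_rot': array([ 0.9848, -0.1729,  0.0024, -0.0182]), 'contact_force': array([-0.1361,  0.6786, -1.2887]), 'ft_torque': array([-0.0524,  0.0118,  0.035 ]), 'grip_width': -1.9785151052494905e-05}
post [ 73.3437 106.3949]
shut [ 55.1952 -27.1596]
card [-211.0549 -252.6772]
shift [ 0.0364 -0.1564  0.1811] turn [-0.0367  0.0024  0.0524]
```

View pics/w1.png

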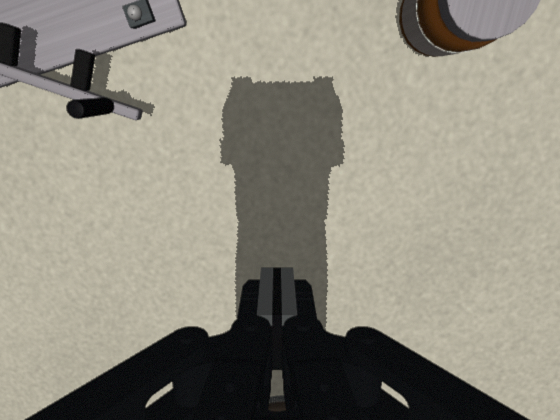

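Joint 6 hit its limit at 3.14, so I'll use a quarter-turned tool, pushing along tool y with angle a≈1.17.

```bash
python3 - <<'E'
from h import *
say([.465,.021,.17],1.17)
E
```

```text
shift [ 0.0196 -0.1653  0.0673] turn [-0.0306 -0.0267 -1.5174]
```

>>> jog_arm([
  [0, [0.02, -0.165, 0.03], [-0.031, -0.027, -1.517]],
  [0, [0.02, -0.165, 0.067], [-0.031, -0.027, -1.517]],
  [0, [0.02, -0.165, 0.067], [-0.031, -0.027, -1.517]],
  [0, [0.02, -0.165, 0.067], [-0.031, -0.027, -1.517]],
  [0, [0.02, -0.165, 0.067], [-0.031, -0.027, -1.517]],
  [0, [0.02, -0.165, 0.067], [-0.031, -0.027, -1.517]],
  [0, [0.02, -0.165, 0.067], [-0.031, -0.027, -1.517]],
  [0, [0.02, -0.165, 0.067], [-0.031, -0.027, -1.517]],
  [0, [0.02, -0.165, 0.067], [-0.031, -0.027, -1.517]],
  [0, [0.02, -0.165, 0.067], [-0.031, -0.027, -1.517]],
  [0, [0.02, -0.165, 0.067], [-0.031, -0.027, -1.517]],
  [0, [0.02, -0.165, 0.067], [-0.031, -0.027, -1.517]],
])

```text
clock: 2.8
tool_pos: [0.4653, 0.0212, 0.1705]
eef_rot: [0.834, 0.551, 0.0, 0.0]
contact_force: [-0.7, -0.2, -0.6]
grip_width: -0.0
```

```bash
python3 - <<'E'
from h import *
np.set_printoptions(precision=4,suppress=True)
o=env.get_obs();print(o['q'],o['tool_pos'],o['eef_rot'],o['clock'])
c=snap('wrist','w2')
for n,p in dict(post=[.5051,-.0095,.0958],hinge=[.5944,.1045,.055],card=[.6925,.0127,.14]).items(): print(n,proj(c,p))
say([.470,.018,.06],1.17)
E
```

```text
[ 0.0457  0.0211 -0.2861  1.2631 -0.0005  2.0193] [0.4653 0.0212 0.1705] [0.8343 0.5514 0.0001 0.0003] 2.8
post [352.4241 243.0186]
hinge [415.6168   6.0599]
card [760.2157  85.8432]
shift [-0.0011  0.0055  0.1105] turn [ 0.0006  0.0002 -0.0018]
```

View pics/w2.png

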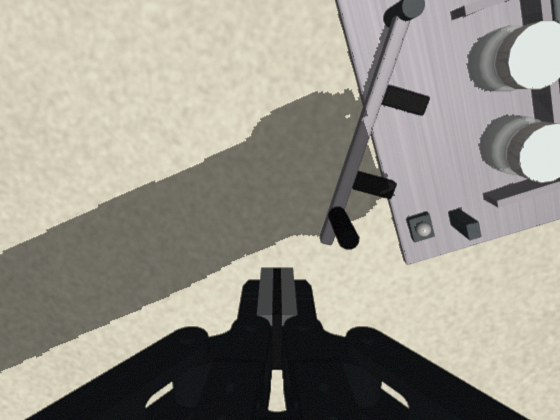

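The wrist view shows the post top at about (348,243), and the estimate projects to (352,243), so they agree. I'll descend in front of it.

>>> jog_arm([
  [0, [0, 0.003, 0.04], [0, 0, 0]],
  [0, [0, 0.005, 0.08], [0, 0, 0.1]],
  [0, [0, 0.005, 0.11], [0, 0, 0.2]],
  [0, [0, 0.005, 0.11], [0, 0, 0.27]],
  [0, [0, 0.005, 0.11], [0, 0, 0.27]],
])

```text
clock: 3.35
tool_pos: [0.4692, 0.0194, 0.0595]
eef_rot: [0.901, 0.435, -0.001, -0.0]
contact_force: [-0.0, -0.9, 0.0]
grip_width: -0.0001
```

```bash
python3 - <<'E'
from h import *
np.set_printoptions(precision=4,suppress=True)
o=env.get_obs();print(o['q'],o['tool_pos'],o['contact_force'])
H=np.array([.5944,.1045]);yaw=-.07
for q in (.6,.5,.4,.3,.2,.15,.1,.05,.0,-.03):
    a1=-np.pi/2-q+yaw; d=np.array([np.cos(a1),np.sin(a1)]); tg=np.array([np.cos(-q+yaw),np.sin(-q+yaw)])
    P=H+.145*d-.024*tg
    s,r=plan([*P,.06],np.pi/2-q+yaw); print(q,P,s,r)
E
```

```text
[ 0.0417  0.0842 -0.4701  1.0183 -0.0004  2.2838] [0.4692 0.0194 0.0595] [-0.0352 -0.8703  0.0089]
0.6 [0.4855 0.0057] [-0.0006  0.0213 -0.0006] [-0.0011  0.0015 -0.0014]
0.5 [ 0.4959 -0.0046] [-0.0022  0.0359 -0.0006] [-0.0012  0.0015 -0.1014]
0.4 [ 0.5073 -0.0139] [-0.0024  0.0506 -0.0006] [-0.0013  0.0014 -0.2014]
0.3 [ 0.5196 -0.022 ] [-0.0011  0.0652 -0.0006] [-0.0013  0.0013 -0.3014]
0.2 [ 0.5326 -0.0288] [ 0.0016  0.0797 -0.0006] [-0.0014  0.0013 -0.4014]
0.15 [ 0.5393 -0.0318] [ 0.0035  0.0868 -0.0006] [-0.0014  0.0012 -0.4514]
0.1 [ 0.5462 -0.0343] [ 0.0058  0.0938 -0.0006] [-0.0015  0.0012 -0.5014]
0.05 [ 0.5532 -0.0366] [ 0.0084  0.1006 -0.0007] [-0.0015  0.0012 -0.5514]
0.0 [ 0.5603 -0.0385] [ 0.0113  0.1074 -0.0007] [-0.0015  0.0011 -0.6014]
-0.03 [ 0.5646 -0.0394] [ 0.0133  0.1113 -0.0007] [-0.0016  0.0011 -0.6314]
```

Push to about q=0.2, then check.

>>> jog_arm([
  [0, [0, 0.015, 0], [0, 0, 0]],
  [0, [-0.001, 0.028, 0], [0, 0, -0.05]],
  [0, [-0.002, 0.036, 0], [0, 0, -0.1]],
  [0, [-0.002, 0.044, 0], [0, 0, -0.15]],
  [0, [-0.002, 0.051, 0], [0, 0, -0.2]],
  [0, [-0.002, 0.058, 0], [0, 0, -0.25]],
  [0, [-0.001, 0.065, 0], [0, 0, -0.3]],
  [0, [0, 0.073, 0], [0, 0, -0.35]],
  [0, [0.002, 0.08, 0], [0, 0, -0.4]],
  [0, [0.002, 0.08, 0], [0, 0, -0.4]],
])

```text
clock: 4.35
tool_pos: [0.5362, -0.0293, 0.0615]
eef_rot: [0.796, 0.606, 0.001, 0.001]
contact_force: [-0.2, -0.0, -0.0]
grip_width: 0.0001
```

```bash
python3 - <<'E'
from h import *
np.set_printoptions(precision=4,suppress=True)
o=env.get_obs();print(o['q'],o['tool_pos'],o['contact_force'])
c=snap('top','t2')
t=c['img'][175:285,200:320]
cv2.imwrite('pics/t2z.png',cv2.resize(t[:,:,::-1],None,fx=5,fy=5,interpolation=cv2.INTER_CUBIC))
snap('wrist','w3')
E
```

```text
[-0.0544  0.2004 -0.3288  1.0384 -0.0006  1.7857] [ 0.5362 -0.0293  0.0615] [-0.2386 -0.033  -0.023 ]
```

View pics/w3.png

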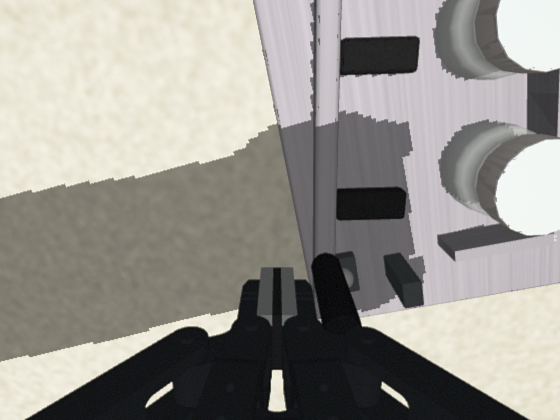

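View pics/t2z.png

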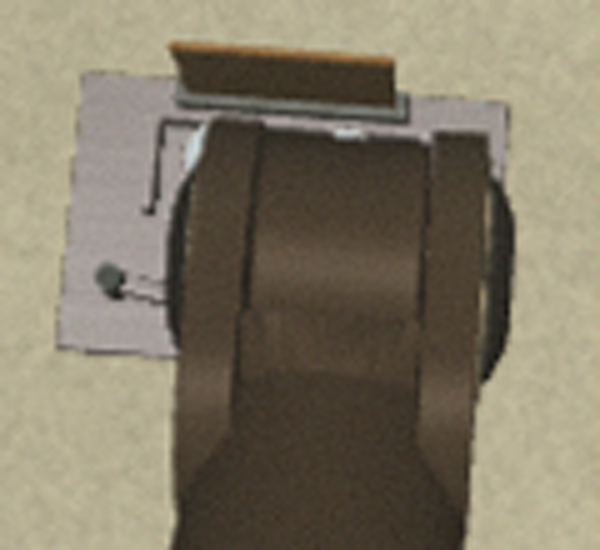

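The wrist view shows the post at about (335,290), resting against the right finger, and the bar almost in line with the front edge. I'll push on through the detent.

```bash
python3 - <<'E'
from h import *
np.set_printoptions(precision=4,suppress=True)
H=np.array([.5944,.1045]);yaw=-.07
for q,o in ((.1,.024),(0,.024),(0,.02),(0,.017)):
    a1=-np.pi/2-q+yaw; d=np.array([np.cos(a1),np.sin(a1)]); tg=np.array([np.cos(-q+yaw),np.sin(-q+yaw)])
    P=H+.145*d-o*tg
    s,r=plan([*P,.06],np.pi/2-q+yaw); print(q,P,s,r)
E
```

```text
0.1 [ 0.5462 -0.0343] [-0.0023  0.0124  0.0011] [ 0.0017  0.0001 -0.1003]
0 [ 0.5603 -0.0385] [-0.0025  0.0271  0.0011] [ 0.0016  0.0002 -0.2003]
0 [ 0.5643 -0.0387] [-0.0017  0.031   0.0011] [ 0.0016  0.0002 -0.2003]
0 [ 0.5673 -0.039 ] [-0.0011  0.034   0.0011] [ 0.0016  0.0002 -0.2003]
```

>>> jog_arm([
  [0, [-0.001, 0.006, 0.001], [0, 0, -0.05]],
  [0, [-0.002, 0.012, 0.001], [0, 0, -0.1]],
  [0, [-0.002, 0.017, 0.001], [0, 0, -0.13]],
  [0, [-0.002, 0.021, 0.001], [0, 0, -0.16]],
  [0, [-0.002, 0.024, 0.001], [0, 0, -0.2]],
  [0, [-0.002, 0.027, 0.001], [0, 0, -0.2]],
])

```text
clock: 5.05
tool_pos: [0.5597, -0.0375, 0.0599]
eef_rot: [0.731, 0.682, 0.0, 0.0]
contact_force: [-0.1, -0.0, 1.0]
grip_width: 0.0001
```

>>> jog_arm([
  [0, [0, 0.001, 0], [0, 0, 0]],
  [0, [0, 0.002, 0], [0, 0, 0]],
])

```text
clock: 5.25
tool_pos: [0.5616, -0.0376, 0.0597]
eef_rot: [0.731, 0.682, 0.0, 0.0]
contact_force: [-0.4, -0.1, 0.8]
grip_width: 0.0001
```

```bash
python3 - <<'E'
from h import *
np.set_printoptions(precision=4,suppress=True)
o=env.get_obs();print(o['tool_pos'],o['contact_force'])
snap('wrist','w4')
E
```

```text
[ 0.5616 -0.0376  0.0597] [-0.4074 -0.1388  0.8308]
```

View pics/w4.png

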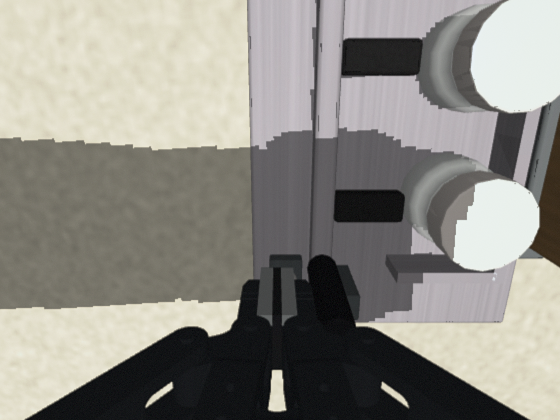

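The bar is almost parallel to the plate's front edge, with the post at about (320,265), and there is no stop force yet. I'll keep pushing until the force rises.

>>> jog_arm([
  [0, [0, 0.002, 0], [0, 0, 0]],
  [0, [0, 0.004, 0], [0, 0, 0]],
  [0, [0, 0.004, 0], [0, 0, 0]],
])

```text
clock: 5.6
tool_pos: [0.5625, -0.0377, 0.0594]
eef_rot: [0.731, 0.682, -0.002, -0.002]
contact_force: [-12.0, -0.2, 7.2]
grip_width: 0.0
```

>>> jog_arm([
  [0, [0, 0.002, 0], [0, 0, 0]],
  [0, [0, 0.003, 0], [0, 0, 0]],
  [0, [0, 0.003, 0], [0, 0, 0]],
])

```text
clock: 5.9
tool_pos: [0.5627, -0.0378, 0.0592]
eef_rot: [0.731, 0.682, -0.004, -0.003]
contact_force: [-21.1, 0.7, 13.6]
grip_width: 0.0003
```

Solid stop at 12 to 21 N, well above the detent's 2 to 4 N. I'll back off, lift and verify.

>>> jog_arm([
  [0, [0, -0.01, 0], [0, 0, 0]],
  [0, [0, -0.03, 0], [0, 0, 0]],
  [0, [-0.03, -0.05, -0.04], [0, 0, 0]],
  [0, [-0.05, -0.07, -0.09], [0, 0, 0]],
  [0, [-0.05, -0.09, -0.13], [0, 0, 0]],
  [0, [-0.05, -0.09, -0.15], [0, 0, 0]],
])

```text
clock: 6.5
tool_pos: [0.4743, -0.0824, 0.2136]
eef_rot: [0.732, 0.682, 0.001, 0.002]
contact_force: [1.4, 0.2, -0.0]
grip_width: 0.0001
```

```bash
python3 - <<'E'
from h import *
np.set_printoptions(precision=4,suppress=True)
o=env.get_obs();print(o['tool_pos'],o['contact_force'],o['eef_rot'],o['q'])
c=snap('wrist','w5'); s=snap('scene','s5')
for n,p in dict(shut=[.5843,-.0401,.094],hinge=[.5944,.1045,.055],card=[.6925,.0127,.14]).items(): print(n,proj(c,p),proj(s,p))
cv2.imwrite('pics/s5z.png',cv2.resize(s['img'][185:255,225:325,::-1],None,fx=7,fy=7,interpolation=cv2.INTER_CUBIC))
E
```

```text
[ 0.4743 -0.0824  0.2136] [ 1.4164  0.1514 -0.0489] [0.7316 0.6817 0.0013 0.0021] [-0.1717  0.0398 -0.1723  1.3537 -0.0004  1.4696]
shut [429.4677 132.5844] [258.098  209.7891]
hinge [434.7967 -95.9495] [283.5304 200.1405]
card [677.6824  26.3792] [297.9196 197.463 ]
```

View pics/w5.png

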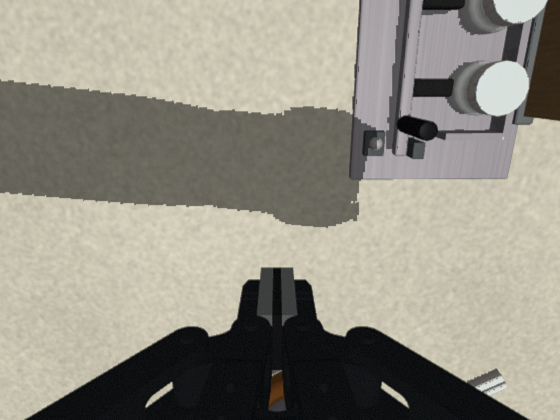

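View pics/s5z.png

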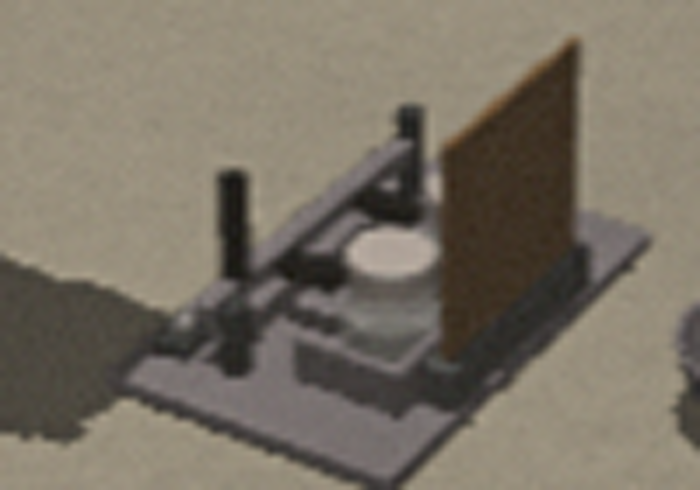

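The keeper is shut: the post top in the scene view is at (258.3,209.6) against a prediction for q=0 of (258.1,209.8). In the wrist view it's at about (430,130) against (429,133). On to the clip.

>>> jog_arm([
  [1, [0.28, -0.01, -0.03], [0, 0, 0]],
  [1, [0.28, -0.01, -0.03], [0, 0, 0]],
  [1, [0.28, -0.01, -0.03], [0, 0, 0]],
  [1, [0.28, -0.01, -0.03], [0, 0, 0]],
  [1, [0.28, -0.01, -0.03], [0, 0, 0]],
  [1, [0.28, -0.01, -0.03], [0, 0, 0]],
  [1, [0.28, -0.01, -0.03], [0, 0, 0]],
  [1, [0.28, -0.01, -0.03], [0, 0, 0]],
])

```text
clock: 7.4
tool_pos: [0.4843, 0.199, 0.2382]
eef_rot: [0.73, 0.683, -0.001, 0.0]
contact_force: [-0.1, -0.0, -0.1]
grip_width: 0.0855
```

```bash
python3 - <<'E'
from h import *
np.set_printoptions(precision=4,suppress=True)
o=env.get_obs();print(o['tool_pos'],o['eef_rot'],o['q'],o['clock'])
c=snap('wrist','w6'); 
R=Rn.from_quat(o['eef_rot']); C=-np.array(c['R']).T@c['t']; print('cam in tool',R.inv().apply(C-o['tool_pos']), 'clip',proj(c,[.46,.335,.08]))
say([.46,.335,.28],2.94); say([.46,.335,.28],-.2)
E
```

```text
[0.4843 0.199  0.2382] [ 0.7304  0.683  -0.0008  0.0002] [ 0.3903  0.1244 -0.0261  1.4216 -0.0009  2.0281] 7.4
cam in tool [ 0.0815  0.0009 -0.1425] clip [228.9252   6.3087]
shift [ 0.1348 -0.0336 -0.0418] turn [-0.0016  0.0006 -1.4377]
shift [ 0.1348 -0.0336 -0.0418] turn [0.0007 0.0016 1.7023]
```

View pics/w6.png

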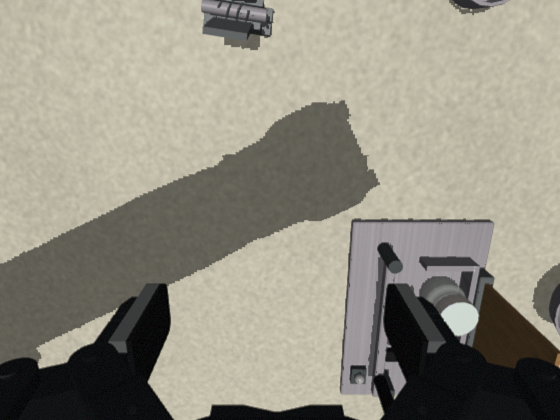

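>>> jog_arm([
  [1, [0.09, 0.0, -0.03], [0, 0, 0]],
  [1, [0.09, -0.0, -0.04], [0, 0, 0]],
  [1, [0.09, -0.0, -0.04], [0, 0, 0]],
  [1, [0.09, -0.0, -0.04], [0, 0, 0]],
])

```text
clock: 7.85
tool_pos: [0.4911, 0.2876, 0.2791]
eef_rot: [0.731, 0.682, -0.0, 0.001]
contact_force: [-0.3, -0.5, -0.4]
grip_width: 0.0852
```

```bash
python3 - <<'E'
from h import *
c=snap('wrist','w7'); print(env.get_obs()['tool_pos'],env.get_obs()['joint_velocities'])
say([.46,.335,.25],2.94)
E
```

```text
[0.49085179 0.28683802 0.27874678] [-0.0141017  -0.00850809 -0.01888383  0.00047525  0.00323728  0.00334742]
shift [ 0.0459 -0.0341  0.0287] turn [-1.0000e-03  1.0000e-03 -1.4393e+00]
```

View pics/w7.png

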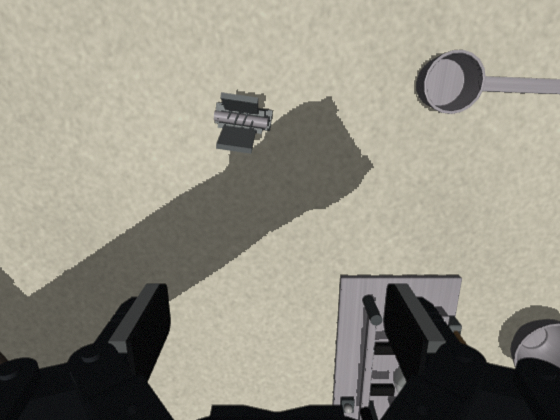

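The clip shows at about (240,120), with handle tops at rows 93 and 150. I'll rotate to the grasp orientation above it.

>>> jog_arm([
  [1, [0.046, -0.034, 0.029], [0, 0, -1.439]],
  [1, [0.046, -0.034, 0.029], [0, 0, -1.439]],
  [1, [0.046, -0.034, 0.029], [0, 0, -1.439]],
  [1, [0.046, -0.034, 0.029], [0, 0, -1.439]],
  [1, [0.046, -0.034, 0.029], [0, 0, -1.439]],
  [1, [0.046, -0.034, 0.029], [0, 0, -1.439]],
  [1, [0.046, -0.034, 0.029], [0, 0, -1.439]],
  [1, [0.046, -0.034, 0.029], [0, 0, -1.439]],
  [1, [0.046, -0.034, 0.029], [0, 0, -1.439]],
  [1, [0.046, -0.034, 0.029], [0, 0, -1.439]],
  [1, [0.046, -0.034, 0.029], [0, 0, -1.439]],
])

```text
clock: 9.0
tool_pos: [0.46, 0.3342, 0.2497]
eef_rot: [0.101, 0.995, -0.001, -0.0]
contact_force: [-0.4, -0.1, -0.6]
grip_width: 0.0854
```

```bash
python3 - <<'E'
from h import *
c=snap('wrist','w8'); o=env.get_obs(); print(o['tool_pos'],o['eef_rot'],o['q'],o['clock'])
d=load('w7')
a=cv2.resize(d['img'][80:165,200:290,::-1],None,fx=6,fy=6,interpolation=cv2.INTER_CUBIC);cv2.imwrite('pics/w7z.png',a)
E
```

```text
[0.4600595  0.33454201 0.24988424] [ 1.02269785e-01  9.94756533e-01 -5.74728492e-04 -2.60791895e-05] [ 6.29156082e-01  2.12196301e-01  1.04228628e-01  1.46363538e+00
 -8.20469302e-04  8.34054257e-01] 9.05
```

View pics/w8.png

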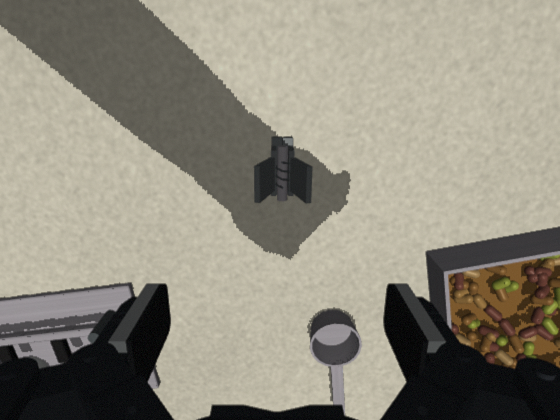

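View pics/w7z.png

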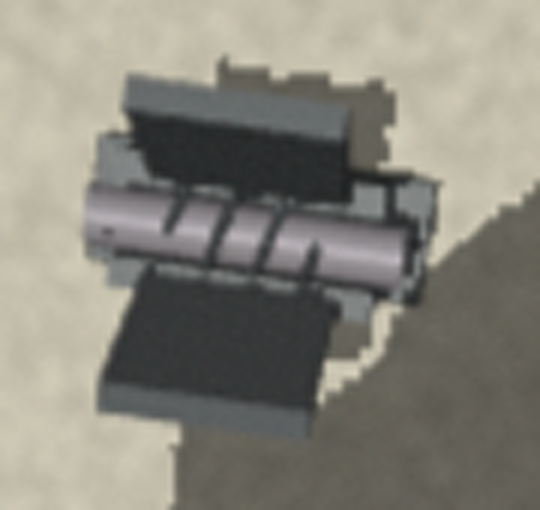

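```bash
python3 - <<'E'
from h import *
d=load('w8')
im=d['img'][125:215,240:330,::-1]; im=cv2.convertScaleAbs(im,alpha=1.6,beta=10)
cv2.imwrite('pics/w8z.png',cv2.resize(im,None,fx=6,fy=6,interpolation=cv2.INTER_CUBIC))
E
```

```text
(no output)
```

View pics/w8z.png

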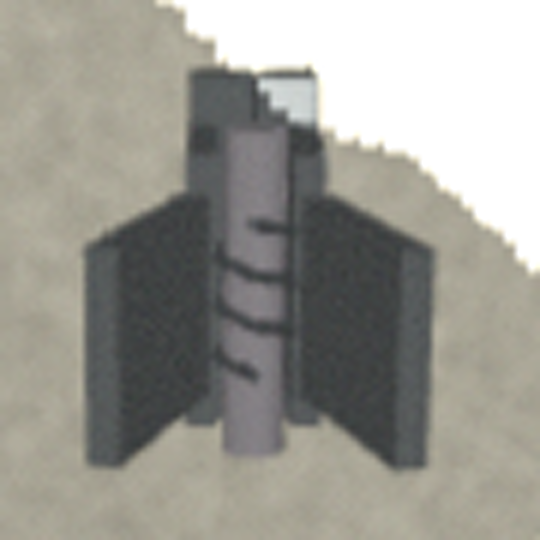

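```bash
python3 - <<'E'
from h import *
np.set_printoptions(precision=4,suppress=True)
a=load('w7');b=load('w8');t=load('top0');s=load('scene0')
A=lambda x,y:(a,(x+.5)/6-.5+200,(y+.5)/6-.5+80)
B=lambda x,y:(b,(x+.5)/6-.5+240,(y+.5)/6-.5+125)
L=[((128,73),(435,248)),((350,107),(427,466)),((100,408),(86,247)),((310,437),(88,464))]
P=[]
for p,q in L:
    X,e=tri(A(*p),B(*q)); P.append(X); print(X,np.array(e))
P=np.array(P); print('mean',P.mean(0), 'w',np.linalg.norm(P[0]-P[2]),np.linalg.norm(P[1]-P[3]),'len',np.linalg.norm(P[0]-P[1]),np.linalg.norm(P[2]-P[3]))
v=P[[1,3]].mean(0)-P[[0,2]].mean(0); print('clip x ang',np.arctan2(v[1],v[0]))
Q=np.array([plane(*B(*q),.084) for _,q in L]);print(Q,Q.mean(0)); v=Q[[1,3]].mean(0)-Q[[0,2]].mean(0); print(np.arctan2(v[1],v[0]))
Q=np.array([plane(*A(*q),.084) for q,_ in L]);print(Q,Q.mean(0)); v=Q[[1,3]].mean(0)-Q[[0,2]].mean(0); print(np.arctan2(v[1],v[0]))
# pin ends
print('pin', tri(A(95,205),B(257,128)),tri(A(408,245),B(252,455)))
E
```

```text
[0.4496 0.366  0.083 ] [0. 0.]
[0.4808 0.3593 0.0825] [0.0002 0.0002]
[0.4398 0.3185 0.0825] [0.0001 0.0001]
[0.4708 0.3119 0.0821] [0.0001 0.0001]
mean [0.4602 0.3389 0.0825] w 0.048494583648384486 0.04849536774490063 len 0.03197295630317414 0.031744131086422885
clip x ang -0.21145187092516102
[[0.4493 0.366  0.084 ]
 [0.4803 0.3594 0.084 ]
 [0.4395 0.3186 0.084 ]
 [0.4703 0.312  0.084 ]] [0.4598 0.339  0.084 ]
-0.21088604135256897
[[0.4497 0.366  0.084 ]
 [0.4809 0.3592 0.084 ]
 [0.44   0.3188 0.084 ]
 [0.4709 0.3123 0.084 ]] [0.4604 0.3391 0.084 ]
-0.2109785206214593
pin (array([0.4353, 0.3448, 0.0371]), [np.float64(0.0004989923183243281), np.float64(0.0004989923183242135)]) (array([0.4866, 0.3343, 0.0405]), [np.float64(0.001237576678249281), np.float64(0.0012375766782491294)])
```

The grasp point is well determined: width 48.5 mm against 48, top z 0.083 against 0.084, angle -0.211. Now the descent.

```bash
python3 - <<'E'
from h import *
say([.4602,.3389,.048],np.pi-.211)
E
```

```text
shift [0.0008 0.0045 0.2019] turn [-0.0011  0.0001  0.0061]
```

>>> jog_arm([
  [1, [0.001, 0.0045, 0.04], [0, 0, 0.006]],
  [1, [0.001, 0.0045, 0.08], [0, 0, 0.006]],
  [1, [0.001, 0.0045, 0.12], [0, 0, 0.006]],
  [1, [0.001, 0.0045, 0.15], [0, 0, 0.006]],
  [1, [0.001, 0.0045, 0.17], [0, 0, 0.006]],
  [1, [0.001, 0.0045, 0.19], [0, 0, 0.006]],
  [1, [0.001, 0.0045, 0.202], [0, 0, 0.006]],
  [1, [0.001, 0.0045, 0.202], [0, 0, 0.006]],
  [1, [0.001, 0.0045, 0.202], [0, 0, 0.006]],
])

```text
clock: 9.95
tool_pos: [0.4602, 0.3406, 0.0489]
eef_rot: [0.104, 0.995, -0.0, 0.0]
contact_force: [-0.6, -0.5, 0.5]
grip_width: 0.0855
```

```bash
python3 - <<'E'
from h import *
c=snap('wrist','w9'); o=env.get_obs(); print(o['tool_pos'],o['eef_rot'],o['contact_force'],o['clock'])
E
```

```text
[0.46055353 0.3410134  0.04940853] [1.03591485e-01 9.94619579e-01 2.97009417e-04 7.81014752e-04] [0.15217222 0.20107062 0.69493549] 10.0
```

View pics/w9.png

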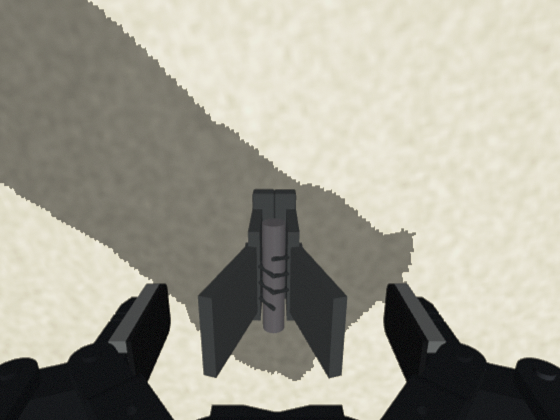

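The fingers straddle the handles. Handle centre is at column 272 against 277 for the fingers, so I'll shift 2 mm and close.

>>> jog_arm([
  [1, [0, -0.002, 0], [0, 0, 0]],
  [0.6, [0, -0.002, 0], [0, 0, 0]],
  [0.4, [0, -0.002, 0], [0, 0, 0]],
  [0.2, [0, -0.002, 0], [0, 0, 0]],
  [0, [0, -0.002, 0], [0, 0, 0]],
  [0, [0, -0.002, 0], [0, 0, 0]],
  [0, [0, -0.002, 0], [0, 0, 0]],
  [0, [0, -0.002, 0], [0, 0, 0]],
  [0, [0, -0.002, 0], [0, 0, 0]],
  [0, [0, -0.002, 0], [0, 0, 0]],
], squeeze=30)

```text
clock: 11.0
tool_pos: [0.4603, 0.3396, 0.0492]
eef_rot: [0.103, 0.995, 0.001, 0.001]
contact_force: [0.6, 1.2, 5.7]
grip_width: 0.0207
```

```bash
python3 - <<'E'
from h import *
c=snap('wrist','w10'); o=env.get_obs(); print(o['tool_pos'],o['eef_rot'],o['contact_force'],o['grip_width'],o['clock'])
E
```

```text
[0.46025153 0.33960922 0.04924576] [1.03112314e-01 9.94669031e-01 6.52576016e-04 9.71314683e-04] [0.51810573 1.75959029 5.6435047 ] 0.020544907663488862 11.05
```

View pics/w10.png

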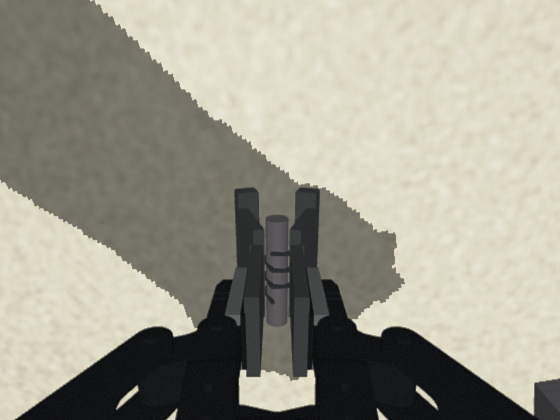

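Grip width is 20.5 mm and the jaws have visibly parted, at columns 246 and 308, so the clip is open. Lift.

>>> jog_arm([
  [0, [0, 0, -0.01], [0, 0, 0]],
  [0, [0, 0, -0.03], [0, 0, 0]],
  [0, [0, 0, -0.06], [0, 0, 0]],
  [0, [0, 0, -0.1], [0, 0, 0]],
  [0, [0, 0, -0.14], [0, 0, 0]],
  [0, [0, 0, -0.18], [0, 0, 0]],
  [0, [0, 0, -0.2], [0, 0, 0]],
  [0, [0, 0, -0.21], [0, 0, 0]],
  [0, [0, 0, -0.21], [0, 0, 0]],
])

```text
clock: 11.95
tool_pos: [0.4597, 0.3391, 0.2592]
eef_rot: [0.103, 0.995, 0.0, 0.001]
contact_force: [-0.8, 0.2, -0.9]
grip_width: 0.0207
```

```bash
python3 - <<'E'
from h import *
c=snap('wrist','w11');snap('scene','s11'); o=env.get_obs(); print(o['tool_pos'],o['eef_rot'],o['contact_force'],o['grip_width'],o['clock'])
say([.6925,.0127,.26],1.5)
E
```

```text
[0.45904824 0.33868584 0.25687894] [ 1.03159454e-01  9.94664175e-01 -9.79374881e-04 -5.88407049e-04] [-0.81018258  0.20362336 -1.43960333] 0.02125836880293112 12.05
shift [-0.2954 -0.2711 -0.0028] turn [-2.4000e-03  7.0000e-04  1.4349e+00]
```

View pics/w11.png

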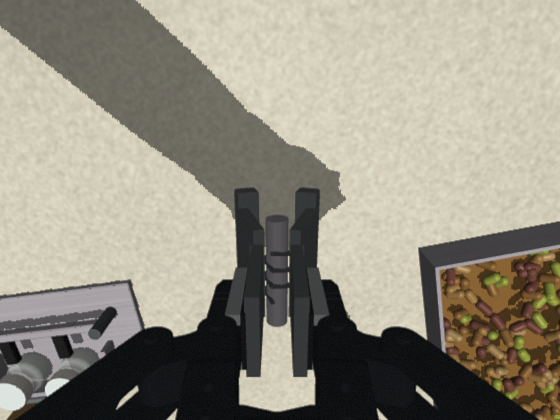

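The clip is held open and lifted. I'll carry it over the card.

>>> jog_arm([
  [0, [-0.01, -0.01, 0], [0, 0, 0.05]],
  [0, [-0.03, -0.027, 0], [0, 0, 0.15]],
  [0, [-0.06, -0.055, 0], [0, 0, 0.3]],
  [0, [-0.09, -0.083, 0], [0, 0, 0.44]],
  [0, [-0.12, -0.11, 0], [0, 0, 0.58]],
  [0, [-0.15, -0.138, 0], [0, 0, 0.72]],
  [0, [-0.18, -0.166, 0], [0, 0, 0.86]],
  [0, [-0.21, -0.193, 0], [0, 0, 1.0]],
  [0, [-0.24, -0.22, 0], [0, 0, 1.14]],
  [0, [-0.265, -0.243, 0], [0, 0, 1.28]],
  [0, [-0.285, -0.262, 0], [0, 0, 1.39]],
  [0, [-0.295, -0.271, 0], [0, 0, 1.435]],
])

```text
clock: 13.25
tool_pos: [0.6931, 0.0101, 0.2563]
eef_rot: [0.734, 0.679, -0.001, -0.001]
contact_force: [0.7, -0.2, -1.4]
grip_width: 0.0209
```

>>> jog_arm([
  [0, [0, 0, 0], [0, 0, 0]],
  [0, [0, 0, 0], [0, 0, 0]],
])

```text
clock: 13.45
tool_pos: [0.6921, 0.0135, 0.2579]
eef_rot: [0.731, 0.682, -0.0, -0.0]
contact_force: [0.6, 0.1, 0.4]
grip_width: 0.0205
```

```bash
python3 - <<'E'
from h import *
c=snap('wrist','w12');s=snap('scene','s12'); o=env.get_obs(); print(o['tool_pos'],o['eef_rot'],o['contact_force'],o['grip_width'],o['clock'],o['q'])
print(proj(c,[.6925,.0127,.14]),proj(c,[.6966,.0675,.14]),proj(c,[.6882,-.0423,.14]))
cv2.imwrite('pics/s12z.png',cv2.resize(s['img'][145:255,225:345,::-1],None,fx=5,fy=5,interpolation=cv2.INTER_CUBIC))
say([.6925,.0127,.168],1.5)
E
```

```text
[0.69190428 0.01442025 0.25879654] [7.30962248e-01 6.82417891e-01 5.32447210e-05 1.09205532e-04] [ 0.74270025  0.40792924 -0.9941187 ] 0.021011308906872295 13.55 [ 2.08775365e-02  4.72510558e-01  4.85994014e-01  1.58405476e+00
 -9.16974923e-05  1.66033943e+00]
[276.3083437  203.92231019] [276.71291568 126.85249496] [275.71264136 271.94853214]
shift [-0.0017  0.0007  0.0908] turn [0.0002 0.0001 0.0021]
```

View pics/w12.png

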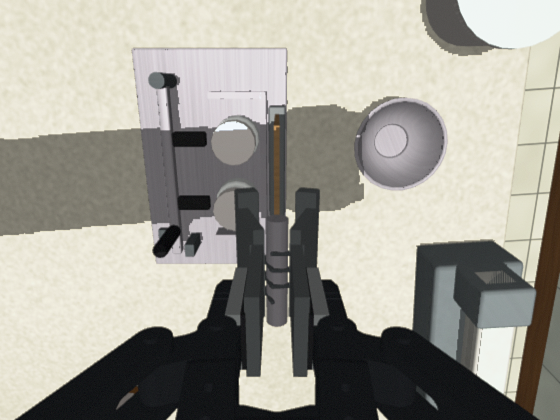

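View pics/s12z.png

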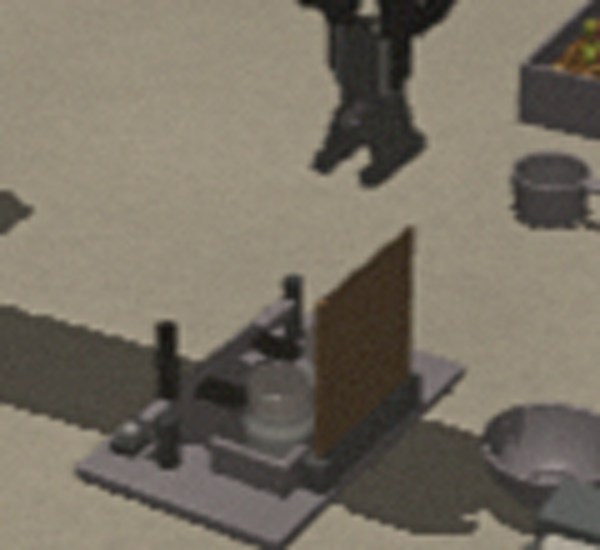

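```bash
python3 - <<'E'
from h import *
s=load('s12');o=env.get_obs();p=o['tool_pos']
x=np.array([.9975,-.07,0]);y=np.array([.07,.9975,0])
for dz in(.049,.045,.053):
  for sx in(-1,1):
    q=proj(s,p+sx*.0125*x-.03*y-[0,0,dz]); q2=proj(s,p+sx*.0125*x+.03*y-[0,0,dz]); print(dz,sx,(q-[225,145])*5,(q2-[225,145])*5)
w=load('w12')['img']
for r in(135,150,165,180): print(r,[tuple(w[r,c]) for c in range(268,290,2)])
E
```

```text
0.049 -1 [321.30866539 172.73475299] [374.50337377 131.81056369]
0.049 1 [358.5862932  183.77951718] [411.12472321 142.20497577]
0.045 -1 [321.34150476 166.60098117] [374.61201805 125.79495857]
0.045 1 [358.67525198 177.61140522] [411.28750847 136.15603649]
0.053 -1 [321.27592331 178.85035158] [374.3950421  137.80885914]
0.053 1 [358.49760016 189.92920301] [410.96241012 148.23636968]
135 [(np.uint8(89), np.uint8(87), np.uint8(89)), (np.uint8(63), np.uint8(67), np.uint8(67)), (np.uint8(66), np.uint8(70), np.uint8(69)), (np.uint8(97), np.uint8(76), np.uint8(53)), (np.uint8(99), np.uint8(76), np.uint8(50)), (np.uint8(99), np.uint8(76), np.uint8(49)), (np.uint8(70), np.uint8(69), np.uint8(68)), (np.uint8(65), np.uint8(68), np.uint8(68)), (np.uint8(61), np.uint8(63), np.uint8(63)), (np.uint8(101), np.uint8(98), np.uint8(94)), (np.uint8(125), np.uint8(123), np.uint8(111))]
150 [(np.uint8(86), np.uint8(84), np.uint8(87)), (np.uint8(64), np.uint8(67), np.uint8(67)), (np.uint8(65), np.uint8(69), np.uint8(70)), (np.uint8(96), np.uint8(75), np.uint8(51)), (np.uint8(101), np.uint8(78), np.uint8(
[... 563 characters left out ...]
uint8(70), np.uint8(68)), (np.uint8(65), np.uint8(69), np.uint8(69)), (np.uint8(57), np.uint8(59), np.uint8(60)), (np.uint8(106), np.uint8(104), np.uint8(97)), (np.uint8(129), np.uint8(127), np.uint8(114))]
180 [(np.uint8(98), np.uint8(95), np.uint8(99)), (np.uint8(62), np.uint8(64), np.uint8(64)), (np.uint8(68), np.uint8(71), np.uint8(72)), (np.uint8(93), np.uint8(73), np.uint8(51)), (np.uint8(98), np.uint8(76), np.uint8(49)), (np.uint8(97), np.uint8(74), np.uint8(49)), (np.uint8(69), np.uint8(69), np.uint8(68)), (np.uint8(68), np.uint8(70), np.uint8(72)), (np.uint8(66), np.uint8(66), np.uint8(68)), (np.uint8(107), np.uint8(105), np.uint8(97)), (np.uint8(130), np.uint8(127), np.uint8(115))]
```

The card's top edge runs at a constant column 276.4, mid-way between the jaws (277) and parallel to them. Scene lip tips are at about (318,168) and (370,185) in the crop, matching a lip offset of about 49 mm below the TCP. Descending.

>>> jog_arm([
  [0, [-0.001, 0, 0.02], [0, 0, 0]],
  [0, [-0.001, 0, 0.04], [0, 0, 0]],
  [0, [-0.001, 0, 0.055], [0, 0, 0]],
  [0, [-0.001, 0, 0.065], [0, 0, 0]],
  [0, [-0.001, 0, 0.075], [0, 0, 0]],
  [0, [-0.001, 0, 0.083], [0, 0, 0]],
  [0, [-0.001, 0, 0.09], [0, 0, 0]],
  [0, [-0.001, 0, 0.092], [0, 0, 0]],
  [0, [-0.001, 0, 0.092], [0, 0, 0]],
  [0, [-0.001, 0, 0.092], [0, 0, 0]],
  [0, [-0.001, 0, 0.092], [0, 0, 0]],
])

```text
clock: 14.65
tool_pos: [0.6928, 0.0121, 0.1672]
eef_rot: [0.732, 0.682, 0.0, 0.001]
contact_force: [-0.2, 0.3, -0.1]
grip_width: 0.0206
```

```bash
python3 - <<'E'
from h import *
np.set_printoptions(precision=4,suppress=True)
c=snap('wrist','w13');s=snap('scene','s13');t=snap('top','t13'); o=env.get_obs(); print(o)
cv2.imwrite('pics/s13z.png',cv2.resize(s['img'][145:255,225:345,::-1],None,fx=5,fy=5,interpolation=cv2.INTER_CUBIC))
E
```

```text
{'clock': 14.8, 'q': array([ 0.0177,  0.4566,  0.2602,  1.3735, -0.0004,  1.6595]), 'joint_velocities': array([ 0.0027,  0.0006, -0.0007, -0.0009,  0.0005,  0.0007]), 'tau': array([ -0.0021, -64.865 ,  35.6819,  -0.0055,  -0.0006,  -0.0001]), 'tool_pos': array([0.6927, 0.0121, 0.1669]), 'eef_rot': array([0.7317, 0.6816, 0.0002, 0.0005]), 'contact_force': array([ 0.6284,  0.1467, -0.3045]), 'ft_torque': array([ 0.001 ,  0.0029, -0.021 ]), 'grip_width': 0.02081484498021063}
```

View pics/w13.png

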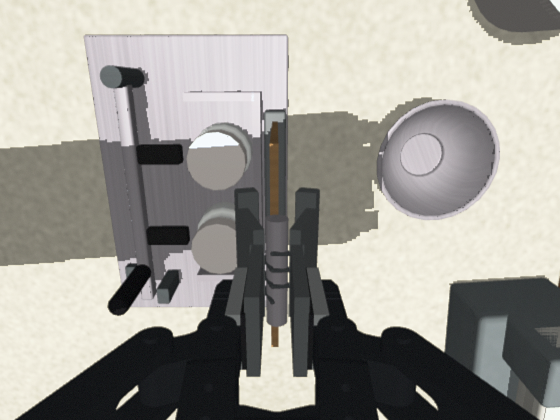

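View pics/s13z.png

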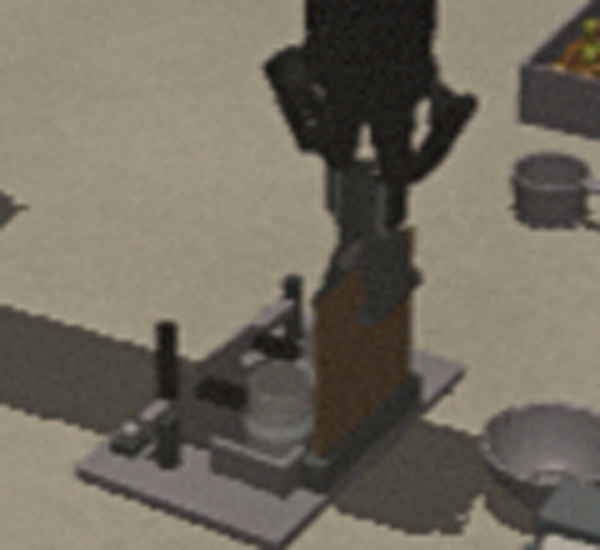

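The clip is astride the card. In the wrist view the card is at columns 272–277 with the jaws symmetric about 277, so it is about 1.5 mm off centre. I'll nudge 1.5 mm and check the lip height in the scene view.

>>> jog_arm([
  [0, [0, -0.0015, 0], [0, 0, 0]],
  [0, [0, -0.0015, 0], [0, 0, 0]],
  [0, [0, -0.0015, 0], [0, 0, 0]],
  [0, [0, -0.0015, 0], [0, 0, 0]],
  [0, [0, -0.0015, 0], [0, 0, 0]],
])

```text
clock: 15.3
tool_pos: [0.6911, 0.0123, 0.1666]
eef_rot: [0.732, 0.682, 0.0, 0.0]
contact_force: [0.3, 0.7, -0.8]
grip_width: 0.0205
```

```bash
python3 - <<'E'
from h import *
np.set_printoptions(precision=4,suppress=True)
s=load('s13');x=np.array([.9975,-.07,0]);y=np.array([.07,.9975,0]);p=np.array([.6927,.0121,0])
for z in(.11,.118,.126):
    print(z,[(proj(s,p+.0125*x+k*.03*y+[0,0,z])-[225,145])*5 for k in(-1,1)],'outer',(proj(s,p+.0235*x-.03*y+[0,0,z])-[225,145])*5)
c=snap('wrist','w14');o=env.get_obs();print(o['tool_pos'],o['contact_force'],o['grip_width'],o['clock'],abs(o['joint_velocities']).max())
w=c['img'].astype(int)
for r in(140,160,180,200,335,342):
    m=[k for k in range(262,292) if w[r,k,0]-w[r,k,2]>25]; print(r,m[:1],m[-1:])
a=cv2.resize(c['img'][110:390,220:330,::-1],None,fx=2,fy=2);cv2.imwrite('pics/w14z.png',a)
for n in ('shut',): print(proj(c,[.5843,-.0401,.094]))
cv2.imwrite('pics/w14.png',c['img'][:,:,::-1])
E
```

```text
0.11 [array([355.8681, 334.084 ]), array([406.7144, 289.6849])] outer [371.8801 339.3617]
0.118 [array([356.0322, 322.5938]), array([407.017 , 278.3935])] outer [372.0913 327.8461]
0.126 [array([356.1973, 311.0368]), array([407.3214, 267.0384])] outer [372.3038 316.2634]
[0.6911 0.0123 0.1666] [ 1.1095 -0.3767  0.0346] 0.020963589483288435 15.35 0.00136464388281041
140 [274] [281]
160 [274] [282]
180 [274] [281]
200 [274] [281]
335 [274] [281]
342 [274] [281]
[120.0364 309.4948]
```

View pics/w14z.png

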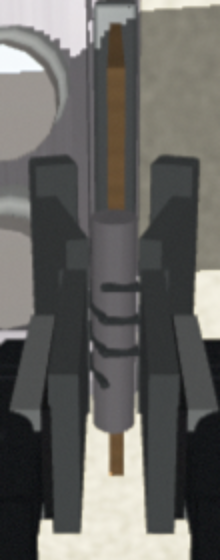

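The card is now centred (columns 274–281 with jaws about 277), lips are at z≈0.12, about 20 mm deep, and there's no contact force. The keeper post matches shut in the scene view. Handing in.

```bash
python3 - <<'E'
from h import *
print(env.sign_off())
E
```

```text
the job is handed in; nothing more can be done
None
```

I swung the keeper bar shut and handed the job in with the clip held squeezed open over the middle of the lot card. The clock read 15.4 s, and the hand-in reported no verdict.

- **Keeper:** I pushed the finger post with the closed fingers until it met a solid stop, at about 21 N in the push direction. The post's position in two camera views then matched the shut pose (q about 0) within a few pixels, and it still did in the last scene picture.
- **Clip:** I gripped it by the handles at 30 N and the fingers closed to 21 mm. That is the fully squeezed width (the task gives 22 mm), and the wrist view shows the jaws well apart.
- **Placing:** The card edge runs parallel to the jaws and midway between them, within about 1 px. The lips are about 20 mm below the card's top edge, and the clip is within about 1 mm of the middle. The force reading stayed around 1 N, about the sensor's noise, so I saw no sign of contact with the card.
- **Other things:** The pots look to be in their places. I did not measure the other items again, but nothing was touched on the way.
- **Problems on the way:** Joint 6 reached its limit on the first move, so I made the push with the tool turned a quarter turn. After lowering the clip, the card was about 1.5 mm off centre between the jaws, and I corrected it before handing in.

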